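Snap the lunch box lid shut all round

TASK

The lid of the lunch box on the desk is only laid on: the rim sections on its four sides still stick up. With your fingertips press each of the four rim sections down until it has clicked fully shut, just hard enough for the click and without crushing the box, then take the hand away. Do not lift, tip or shove the lunch box, and leave everything else on the desk as it is.

Things in the scene. Friction and masses are not known exactly. Their poses are not given: they have to be found in the camera images.
- lunchbox: Loose, packed lunch box (0.7 to 1 kg): grey tub 154 x 114 mm, teal snap lid 164 x 124 mm, lid top 62 mm above the desk. Origin: centre of the underside; x along its long side, z up. The lid's middle (116 x 76 mm) and its 24 mm square corners are fixed; between the corners lie four hinged rim sections 24 mm wide, one a side. An orange seal shows under a section that stands up.
- rim_front (a joint): Hinge angle (rad) of the lid's front rim section (box's -x side). 0 = standing up, outer edge 7 mm high; 0.30 = snapped shut, flush. Hinged along its inner edge. It snaps over centre: below about 0.15 it springs up to 0, beyond it clicks to 0.30 and stays. Shutting it takes 8 to 12 N straight down on its outer half, more nearer the hinge.
- rim_front_press (a point): Point on the top face of the front rim section (the small pale pad, 35 x 7 mm), midway along its 72 mm length, 16 mm out from its hinge and 8 mm in from its outer edge. It moves with the section: 62 mm above the desk when shut, about 5 mm higher when up. z is the section's upward normal, x points outward from the box.
- rim_back (a joint): Hinge angle (rad) of the lid's back rim section (box's +x side). 0 = standing up, outer edge 7 mm high; 0.30 = snapped shut, flush. Hinged along its inner edge. It snaps over centre: below about 0.15 it springs up to 0, beyond it clicks to 0.30 and stays. Shutting it takes 8 to 12 N straight down on its outer half, more nearer the hinge.
- rim_back_press (a point): Point on the top face of the back rim section (the small pale pad, 35 x 7 mm), midway along its 72 mm length, 16 mm out from its hinge and 8 mm in from its outer edge. It moves with the section: 62 mm above the desk when shut, about 5 mm higher when up. z is the section's upward normal, x points outward from the box.
- rim_left (a joint): Hinge angle (rad) of the lid's left rim section (box's +y side). 0 = standing up, outer edge 7 mm high; 0.30 = snapped shut, flush. Hinged along its inner edge. It snaps over centre: below about 0.15 it springs up to 0, beyond it clicks to 0.30 and stays. Shutting it takes 8 to 12 N straight down on its outer half, more nearer the hinge.
- rim_left_press (a point): Point on the top face of the left rim section (the small pale pad, 35 x 7 mm), midway along its 112 mm length, 16 mm out from its hinge and 8 mm in from its outer edge. It moves with the section: 62 mm above the desk when shut, about 5 mm higher when up. z is the section's upward normal, x points outward from the box.
- rim_right (a joint): Hinge angle (rad) of the lid's right rim section (box's -y side). 0 = standing up, outer edge 7 mm high; 0.30 = snapped shut, flush. Hinged along its inner edge. It snaps over centre: below about 0.15 it springs up to 0, beyond it clicks to 0.30 and stays. Shutting it takes 8 to 12 N straight down on its outer half, more nearer the hinge.
- rim_right_press (a point): Point on the top face of the right rim section (the small pale pad, 35 x 7 mm), midway along its 112 mm length, 16 mm out from its hinge and 8 mm in from its outer edge. It moves with the section: 62 mm above the desk when shut, about 5 mm higher when up. z is the section's upward normal, x points outward from the box.
- spoon: Spoon (wooden handle, steel bowl) 170 mm long lying beside the lunch box; origin on the desk under its middle; its x runs along it.
- jar: Small amber jar with a red cap, 48 mm across, 55 mm high, beside the lunch box; origin: centre of its underside.
- mug: Blue mug, 80 mm across, 90 mm high; origin: centre of its underside.
- mouse: Black computer mouse 105 x 60 x 35 mm; origin: centre of its underside.
- notes: Yellow block of sticky notes 76 x 76 x 30 mm; origin: centre of its underside.
- glasses: Spectacles standing with open legs, 130 mm wide, 140 mm long, 46 mm high; origin on the desk under the bridge, legs to its +x.
There are look-alikes about, which are no part of the job. What is shaped like the lunchbox but pink, purple or yellow is not meant.

How it is judged:
At the end, for the whole second after the job is handed in: All four rim sections are snapped shut (each hinge angle above 0.26 of 0.30 rad); the lunch box stands level on the desk at rest, within 40 mm of where it stood; the spoon, jar, mug, mouse, notes and glasses are within 30 mm of where they were (value of joint each of rim_front, rim_back, rim_left, rim_right above 0.26 rad and height (world z) of lunchbox below 0.006 m and angle between lunchbox's own z axis and vertical below 0.06 rad and distance of lunchbox from where it was at the start of the episode below 0.04 m and linear speed of lunchbox below 0.02 m/s and distance of each of spoon, jar, mug, mouse, notes, glasses from where it was at the start of the episode below 0.03 m); the robot touches nothing.
It fails at once if the lunch box is lifted off the desk (underside's centre 12 mm up) or tipped by more than 0.15 rad (height (world z) of lunchbox above 0.012 m or angle between lunchbox's own z axis and vertical above 0.15 rad).
It fails at once if the lunch box is shoved more than 40 mm from where it stood (distance of lunchbox from where it was at the start of the episode above 0.04 m).
It fails at once if the lunch box is crushed: pushed with more than 60 N (contact force between the fingers and lunchbox above 60 N).
It fails at once if the lunch box is pressed with some other part of the arm than the fingers (over 5 N) (contact force between the arm and lunchbox above 5 N).
It fails at once if another thing on the desk is moved by more than 30 mm, lifted or knocked over (distance of any of spoon, jar, mug, mouse, notes, glasses from where it was at the start of the episode above 0.03 m or angle between any of spoon, jar, mug, mouse, notes, glasses's own z axis and vertical above 0.4 rad).
It also fails if it takes over 45 s, if anything falls off the work surface, if the arm or the gripper's body presses on something with over 40 N, if the wrist force passes 120 N, or if a joint passes its speed limit or range.

ROBOT

A 7-joint arm with a two-finger parallel gripper is mounted at the origin on the work surface. World frame = base frame: x ahead of the robot, y to its left, z up, the work surface at z = 0. Lengths are in m, angles in rad, forces in N, time in s.
With the tool pointing down it reaches from about 0.4 to 0.85 m from the base axis. Payload 10.4 kg.
Tool frame: the origin (TCP) lies at the very end of the fingers, on their centre line; the grasp point (between the pads) lies 19 mm behind it (grip_point_offset is the distance from the TCP to the grasp point, in m); z points along the fingers, y is the line along which they close (so a half turn about z gives the same grasp; the last joint's range is limited). The gripper opens to 87 mm and grips with 3 to 60 N. Pads are 19 mm wide; open, the fingers measure 117 mm over their backs; the gripper's body (75 mm by 190 mm) begins 51 mm behind the grasp point.
Start: joints at [-1.308, 0.332, -0.065, 1.46, 0.022, 1.35, -0.088], TCP at [0.176, 0.6, 0.223] pointing down, gripper open.
Joint ranges: [-2.6, 2.6], [-0.5, 2.12], [-1.47, 1.34], [0.16, 2.42], [-1.27, 4.41], [0.06, 2.06], [-2.6, 2.6]. Speed limits (rad/s): [2.22, 2.22, 2.79, 2.79, 3.14, 3.14, 3.14].

INTERFACE

Orientations are given as a unit quaternion [x, y, z, w].
In Python, from bench import * gives the robot as it stands.
- The arm moves only by the tool play_rows, never from a script. Its argument "increments" is text: rows parted by semicolons, each of 7 numbers parted by spaces: the turn, a rotation vector about the tool's x, y, z in rad, then the shift along the tool's x, y, z in m, then the opening, from 0 (shut) to 1 (fully open). A call has 1 to 8 rows; each row is the pose to reach, as a shift and turn from the pose commanded when the call began, along the tool's axes at that moment; what a row does not reach only later rows make up. A row lasts 1/10 s, in which the tool goes at most 50 mm and 8.59 degrees, less where a joint would pass 70% of its speed; a pose out of reach is approached as far as the arm can. A call with a gripper value outside its range is refused whole. The fingers move at their own pace and stop on an object; "grip_force" is the grip in N (left out, the last holds). Time passes only in rows, so rows that repeat a pose let the fingers close. It gives the time, the measured TCP pose, the force, the opening and the grip force at its end, in the units of the state.
- read_state(): the state, without advancing time (a new reading comes with each control period).
- camera(name): name is "scene" or "top" or "wrist"; returns a dict with "color" (384x512x3 uint8, red, green, blue), "fx", "fy", "cx", "cy" (pixels), "camera_from_world" (4x4, takes a point from world to camera coordinates); the wrist camera has in their place "mount" (4x4, takes a point from camera to tool coordinates, whose origin is the TCP and whose axes are the flange's). Camera axes: x right, y down, z forward; pixel columns grow to the right and rows downward; lengths in m; the calibration is good to about 2 mm. A picture is of the moment at which its call begins: read the wrist's pose just before it. There is no depth.
- close_job(): hands the job in; it is judged then, once.
The state is a dict: "time": time; "joint_positions": joint angles; "joint_vel": joint speeds; "joint_torque": joint torques, N m; "ee_pos": TCP position; "eef_rot": TCP orientation; "ft_force": force on the tool from outside, world axes, zero at the start; "torque": the same for the moment, N m; "width": finger opening in m; "grip_force": force on a finger pad.
Only numpy, scipy, OpenCV 4.12 (cv2) and the standard library are available. Lean on these libraries where they do the work, as an engineer would, in place of code of your own. Each camera call takes 0.05 s, during which the arm holds its last target. There are 200 camera calls.

## Working session

There is one attempt and no reset: what is moved stays moved. The work goes in short steps, Python scripts to look and compute and a tool call to move; the robot and the scene stay as the last step left them, time stands still between calls to the robot, and variables do not carry over. Pictures are saved under pics/ and viewed, at most 10 in all, crops included, and the job is handed in when it is done.

Besides the shell and the picture viewer there is one more tool, called after ">>>" as a command line: name --argument value ..., lists and objects as JSON in quotes. play_rows: Moves the arm, as the interface text tells. Its arguments: {"type":"object","properties":{"increments":{"type":"string"},"grip_force":{"type":"number"}},"required":["increments"]}

```bash
mkdir -p pics
python3 - <<'E'
from bench import *
import cv2,numpy as np
s=read_state(); print({k:np.round(v,3).tolist() for k,v in s.items()})
for n in("top","scene"):
    c=camera(n); cv2.imwrite(f"pics/{n}0.png",c["color"][:,:,::-1]); print(n,c["fx"],c["fy"],c["cx"],c["cy"],np.round(c["camera_from_world"],3).tolist())
E
```

```text
{'time': 0.0, 'joint_positions': [-1.308, 0.333, -0.065, 1.461, 0.022, 1.35, -0.088], 'joint_vel': [-0.001, 0.002, -0.001, 0.001, -0.0, -0.001, 0.002], 'joint_torque': [-0.0, -62.325, 0.025, -38.99, -0.061, 0.039, 0.0], 'ee_pos': [0.176, 0.599, 0.222], 'eef_rot': [0.142, 0.99, -0.001, -0.0], 'ft_force': [-0.11, -0.72, -0.294], 'torque': [-0.078, -0.013, -0.006], 'grip_force': 0.0, 'width': 0.087}
top 393.7818727614775 393.7818727614775 259.32097464396395 189.59235789479987 [[0.029, -0.999, -0.015, -0.011], [-0.998, -0.029, -0.059, 0.447], [0.059, 0.016, -0.998, 1.171], [0.0, 0.0, 0.0, 1.0]]
scene 472.1438596992615 472.1438596992615 251.01553844522635 191.21010930281824 [[0.087, 0.996, 0.019, -0.01], [0.544, -0.031, -0.838, -0.177], [-0.834, 0.083, -0.545, 2.017], [0.0, 0.0, 0.0, 1.0]]
```

View pics/top0.png

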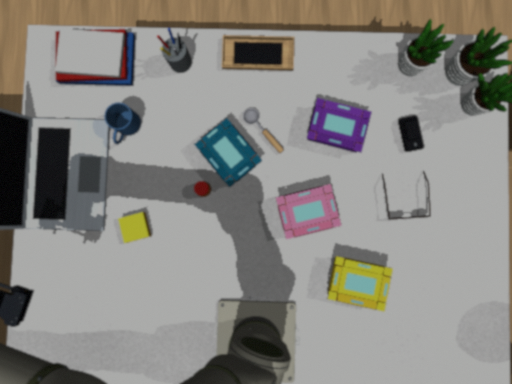

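View pics/scene0.png

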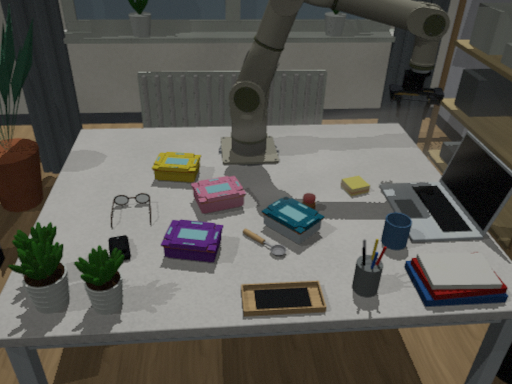

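```bash
cat > h.py <<'E'
from bench import *
import cv2,numpy as np
def ray(c,u,v,z):
    T=c["camera_from_world"];R=np.array(T)[:3,:3];t=np.array(T)[:3,3]
    d=R.T@np.array([(u-c["cx"])/c["fx"],(v-c["cy"])/c["fy"],1]);o=-R.T@t
    return o+d*(z-o[2])/d[2]
E
python3 - <<'E'
from h import *
for n,roi in(("top",(180,100,110,100)),("scene",(230,180,110,90))):
    c=camera(n); im=c["color"]; hsv=cv2.cvtColor(im,cv2.COLOR_RGB2HSV)
    x,y,w,h=roi
    cv2.imwrite(f"pics/{n}c.png",cv2.resize(im[y:y+h,x:x+w,::-1],None,fx=6,fy=6,interpolation=cv2.INTER_CUBIC))
    for nm,lo,hi in(("lid",(85,110,40),(105,255,255)),("panel",(80,60,170),(100,140,255)),):
        m=cv2.inRange(hsv,lo,hi); mm=np.zeros_like(m); mm[y:y+h,x:x+w]=m[y:y+h,x:x+w]
        cs,_=cv2.findContours(mm,cv2.RETR_EXTERNAL,cv2.CHAIN_APPROX_NONE)
        k=max(cs,key=cv2.contourArea)[:,0]
        P=np.array([ray(c,u,v,.062)[:2] for u,v in k],np.float32)*1000
        print(n,nm,len(k),cv2.minAreaRect(P),np.round(cv2.boxPoints(cv2.minAreaRect(P))).tolist())
E
```

```text
top lid 157 ((551.0125732421875, 96.01174926757812), (161.27685546875, 121.41851806640625), 40.92879104614258) [[450.0, 89.0], [530.0, -3.0], [652.0, 103.0], [572.0, 195.0]]
top panel 58 ((551.6099243164062, 96.5506820678711), (71.42350769042969, 33.948211669921875), 40.962276458740234) [[514.0, 86.0], [536.0, 60.0], [590.0, 107.0], [567.0, 133.0]]
scene lid 150 ((555.9496459960938, 94.93527221679688), (169.0557098388672, 133.12173461914062), 41.296051025390625) [[449.0, 89.0], [536.0, -11.0], [663.0, 101.0], [576.0, 201.0]]Traceback (most recent call last):
  File "<stdin>", line 9, in <module>
ValueError: max() iterable argument is empty
```

View pics/topc.png

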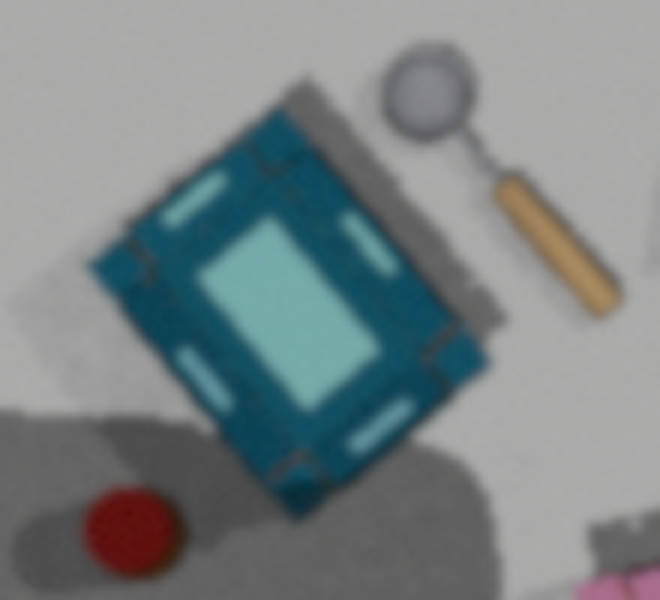

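```bash
cat >> h.py <<'E'
from scipy.spatial.transform import Rotation as Ro
a=np.deg2rad(40.95);u=np.array([np.cos(a),np.sin(a)]);v=np.array([-u[1],u[0]]);C=np.array([.5513,.0963])
PT={"A":C+.074*u,"B":C-.074*u,"C":C+.054*v,"D":C-.054*v}
def plan(name,z,ydir):
    "turn and shift in tool axes to press point at height z, tool y at angle ydir (deg)"
    s=read_state();R=Ro.from_quat(s["eef_rot"])
    y=np.deg2rad(ydir);Y=np.array([np.cos(y),np.sin(y),0]);Z=np.array([0,0,-1.])
    G=Ro.from_matrix(np.c_[np.cross(Y,Z),Y,Z])
    print(name,"turn",np.round((R.inv()*G).as_rotvec(),3),"shift",np.round(R.inv().apply(np.r_[PT[name],z]-s["ee_pos"]),4))
E
python3 -c "
from h import *
print(PT);plan('C',.16,40.95)"
```

```text
{'A': array([0.60719085, 0.14479961]), 'B': array([0.49540915, 0.04780039]), 'C': array([0.51590839, 0.13708522]), 'D': array([0.58669161, 0.05551478])}
C turn [-0.001  0.     0.57 ] shift [-0.4563 -0.3477  0.0624]
```

>>> play_rows --increments "0 0 0.15 -0.04 -0.03 0 0;0 0 0.28 -0.07 -0.055 0 0;0 0 0.4 -0.1 -0.08 0 0;0 0 0.5 -0.135 -0.105 0 0;0 0 0.57 -0.17 -0.13 0 0;0 0 0.57 -0.205 -0.157 0 0;0 0 0.57 -0.24 -0.183 0 0;0 0 0.57 -0.27 -0.206 0 0" --grip_force 10

```text
time: 1.0
ee_pos: [0.3783, 0.3238, 0.2226]
eef_rot: [0.415, 0.91, 0.0, 0.0]
ft_force: [0.8, 0.4, -0.7]
width: 0.0313
grip_force: 0.0
```

```bash
python3 -c "
from h import *
plan('C',.12,40.95)"
```

```text
C turn [ 0.     0.    -0.001] shift [-0.2312 -0.0183  0.1026]
```

>>> play_rows --increments "0 0 0 -0.04 -0.003 0 0;0 0 0 -0.08 -0.006 0 0;0 0 0 -0.12 -0.01 0 0;0 0 0 -0.16 -0.013 0.02 0;0 0 0 -0.2 -0.016 0.05 0;0 0 0 -0.231 -0.018 0.08 0;0 0 0 -0.231 -0.018 0.103 0;0 0 0 -0.231 -0.018 0.103 0"

```text
time: 1.8
ee_pos: [0.5133, 0.1382, 0.1165]
eef_rot: [0.416, 0.909, -0.002, -0.002]
ft_force: [-0.2, 0.6, -0.1]
width: 0.0004
grip_force: 0.0
```

Run:
```python
from h import *
plan('C',.075,40.95)
s=read_state();print(s["width"],s["ft_force"],s["joint_positions"])
c=camera("wrist");print(c["fx"],np.round(c["mount"],3).tolist())
cv2.imwrite("pics/w1.png",c["color"][:,:,::-1])
```

```text
C turn [-0.005 -0.001 -0.001] shift [-0.0026  0.0015  0.0415]
0.00035575978429436245 [-0.20900387  0.60246517 -0.14801953] [-0.71839205  0.22460436  0.4172409   1.85387748 -0.10092003  1.08946504
  0.45014916]
285.4985332420365 [[-0.001, -0.966, -0.26, 0.072], [1.0, -0.001, 0.001, 0.001], [-0.001, -0.26, 0.966, -0.162], [0.0, 0.0, 0.0, 1.0]]
```

View pics/w1.png

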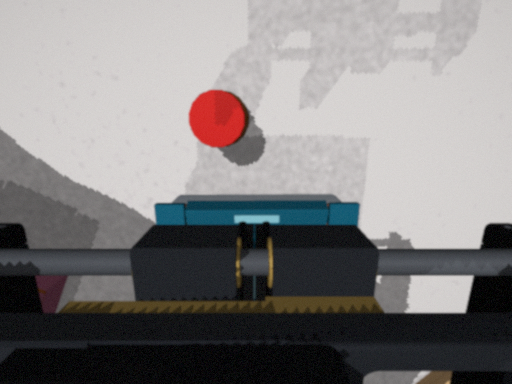

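Run:
```python
from h import *
s=read_state();T=np.eye(4);T[:3,:3]=Ro.from_quat(s["eef_rot"]).as_matrix();T[:3,3]=s["ee_pos"]
c=camera("wrist");c["camera_from_world"]=np.linalg.inv(T@c["mount"])
for p in((257,219),(233,218),(280,218)):print(ray(c,*p,.067))
print(PT['C'])
```

```text
[0.51981116 0.13733    0.067     ]
[0.50491336 0.12552246 0.067     ]
[0.53300679 0.1498795  0.067     ]
[0.51590839 0.13708522]
```

>>> play_rows --increments "0 0 0 0 0 0.02 0;0 0 0 0 0 0.035 0;0 0 0 0 0 0.045 0;0 0 0 0 0 0.045 0;0 0 0 0 0 0.045 0"

```text
time: 2.4
ee_pos: [0.5154, 0.1403, 0.0756]
eef_rot: [0.415, 0.91, 0.001, 0.0]
ft_force: [0.9, -0.5, 0.2]
width: 0.0004
grip_force: 0.0
```

>>> play_rows --increments "0 0 0 -0.0035 0 0.002 0;0 0 0 -0.0035 0 0.005 0;0 0 0 -0.0035 0 0.007 0;0 0 0 -0.0035 0 0.009 0;0 0 0 -0.0035 0 0.009 0"

```text
time: 2.9
ee_pos: [0.5172, 0.1374, 0.0655]
eef_rot: [0.415, 0.91, 0.0, -0.0]
ft_force: [0.1, -0.2, -0.2]
width: 0.0004
grip_force: 0.0
```

>>> play_rows --increments "0 0 0 0 0 0.001 0;0 0 0 0 0 0.002 0;0 0 0 0 0 0.003 0;0 0 0 0 0 0.003 0"

```text
time: 3.3
ee_pos: [0.5174, 0.1369, 0.0625]
eef_rot: [0.415, 0.91, -0.0, -0.0]
ft_force: [0.2, -0.8, 0.7]
width: 0.0006
grip_force: 0.2
```

Run:
```python
from h import *
s=read_state();print(s["ft_force"],s["ee_pos"])
c=camera("scene");im=c["color"][185:265,235:345,::-1]
cv2.imwrite("pics/s2.png",cv2.resize(im,None,fx=6,fy=6,interpolation=cv2.INTER_CUBIC))
```

```text
[ 0.1519727  -0.75369203  0.72290619] [0.51735115 0.13690204 0.06252251]
```

View pics/s2.png

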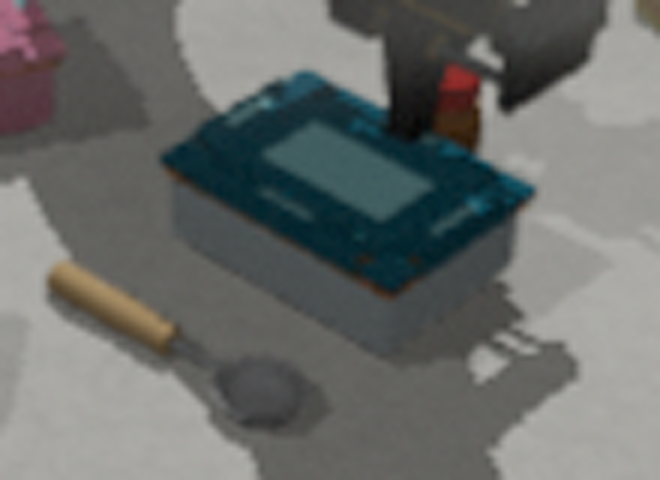

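>>> play_rows --increments "0 0 0 0 0 0.001 0;0 0 0 0 0 0.002 0;0 0 0 0 0 0.002 0"

```text
time: 3.65
ee_pos: [0.5175, 0.137, 0.0622]
eef_rot: [0.415, 0.91, 0.0, -0.0]
ft_force: [-9.3, -3.1, 21.5]
width: 0.0009
grip_force: 11.1
```

>>> play_rows --increments "0 0 0 0 0 -0.01 0;0 0 0 0 0 -0.025 0;0 0 0 -0.035 0 -0.03 0;0 0 0 -0.075 0 -0.03 0;0 0 0 -0.1065 0 -0.03 0;0 0 0 -0.1065 0 -0.025 0;0 0 0 -0.1065 0 -0.015 0;0 0 0 -0.1065 0 -0.011 0"

```text
time: 4.45
ee_pos: [0.5859, 0.0577, 0.07]
eef_rot: [0.414, 0.91, -0.0, -0.001]
ft_force: [-0.1, 0.2, 0.4]
width: 0.0006
grip_force: 0.0
```

>>> play_rows --increments "0 0 0 0 0 0.002 0;0 0 0 0 0 0.004 0;0 0 0 0 0 0.006 0;0 0 0 0 0 0.008 0;0 0 0 0 0 0.0085 0;0 0 0 0 0 0.0085 0"

```text
time: 5.05
ee_pos: [0.5869, 0.0572, 0.0629]
eef_rot: [0.415, 0.91, 0.0, -0.0]
ft_force: [0.0, 0.0, -0.5]
width: 0.0008
grip_force: 0.0
```

>>> play_rows --increments "0 0 0 0 0 0.001 0;0 0 0 0 0 0.002 0;0 0 0 0 0 0.0025 0;0 0 0 0 0 0.0025 0"

```text
time: 5.45
ee_pos: [0.5873, 0.057, 0.0623]
eef_rot: [0.415, 0.91, 0.001, -0.0]
ft_force: [-8.8, 0.6, 18.2]
width: 0.0006
grip_force: 9.2
```

```bash
python3 -c "
from h import *
plan('B',.095,-49.05);plan('A',.095,-49.05);s=read_state();print(s['ft_force'],s['joint_positions'])"
```

```text
B turn [ 0.000e+00 -1.000e-03  1.571e+00] shift [ 0.0534 -0.0754 -0.0328]
A turn [ 0.000e+00 -1.000e-03  1.571e+00] shift [ 0.0533  0.0726 -0.0326]
[-8.84645652  0.61460502 18.17921625] [-0.53498965  0.41827589  0.44504858  1.7536974  -0.20869162  1.01573997
  0.70215535]
```

>>> play_rows --increments "0 0 0 0 0 -0.01 0;0 0 0 0 0 -0.03 0;0 0 0.14 0.01 0.012 -0.04 0;0 0 0.28 0.02 0.024 -0.04 0;0 0 0.42 0.03 0.036 -0.04 0;0 0 0.56 0.04 0.05 -0.04 0;0 0 0.7 0.05 0.065 -0.04 0;0 0 0.84 0.053 0.0725 -0.04 0"

```text
time: 6.25
ee_pos: [0.6071, 0.1467, 0.1006]
eef_rot: [0.751, 0.66, 0.0, -0.0]
ft_force: [0.5, 0.0, 0.7]
width: 0.0005
grip_force: 0.0
```

>>> play_rows --increments "0 0 0.14 0 0 0 0;0 0 0.28 0 0 0 0;0 0 0.42 0 0 0 0;0 0 0.56 0 0 0 0;0 0 0.7 0 0 0 0;0 0 0.731 0 0 0 0;0 0 0.731 0 0 0 0"

```text
time: 6.95
ee_pos: [0.6071, 0.1443, 0.1006]
eef_rot: [0.936, 0.351, -0.0, 0.0]
ft_force: [-0.3, -0.7, -0.2]
width: 0.0004
grip_force: 0.0
```

Run:
```python
from h import *
plan('A',.072,-49.05)
s=read_state();T=np.eye(4);T[:3,:3]=Ro.from_quat(s["eef_rot"]).as_matrix();T[:3,3]=s["ee_pos"]
print(s["ee_pos"],s["joint_positions"])
c=camera("wrist");cv2.imwrite("pics/w2.png",c["color"][:,:,::-1])
c=camera("top");cv2.imwrite("pics/t2.png",cv2.resize(c["color"][90:200,180:300,::-1],None,fx=6,fy=5.4,interpolation=cv2.INTER_CUBIC))
```

```text
A turn [0.    0.    0.003] shift [ 0.0004 -0.0003  0.0286]
[0.60710537 0.14434709 0.10055873] [-0.85778228  0.5049367   0.72767822  1.63928368 -0.36233146  1.13702808
 -0.89103034]
```

View pics/w2.png

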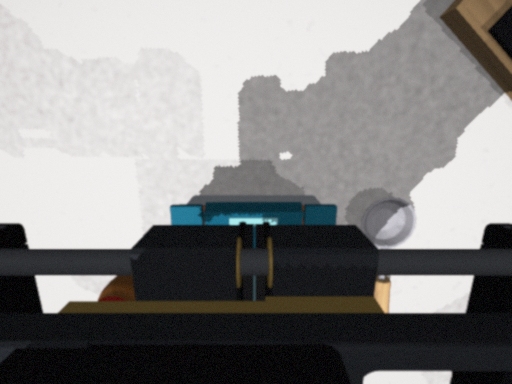

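>>> play_rows --increments "0 0 0 0 0 0.015 0;0 0 0 0 0 0.025 0;0 0 0 0 0 0.03 0;0 0 0 0 0 0.032 0;0 0 0 0 0 0.034 0;0 0 0 0 0 0.036 0;0 0 0 0 0 0.038 0;0 0 0 0 0 0.038 0"

```text
time: 7.85
ee_pos: [0.6073, 0.1441, 0.0625]
eef_rot: [0.937, 0.35, 0.0, -0.0]
ft_force: [0.7, 0.9, 0.2]
width: 0.0007
grip_force: 0.6
```

>>> play_rows --increments "0 0 0 0 0 0.001 0;0 0 0 0 0 0.002 0;0 0 0 0 0 0.0025 0;0 0 0 0 0 0.0025 0"

```text
time: 8.25
ee_pos: [0.6075, 0.1442, 0.0621]
eef_rot: [0.937, 0.35, 0.0, -0.001]
ft_force: [-8.5, -0.6, 23.3]
width: 0.0004
grip_force: 11.8
```

>>> play_rows --increments "0 0 0 0 0 -0.01 0;0 0 0 0 0 -0.03 0;0 0 0 -0.03 0 -0.035 0;0 0 0 -0.07 0 -0.035 0;0 0 0 -0.11 0 -0.035 0;0 0 0 -0.147 0 -0.035 0;0 0 0 -0.147 0 -0.03 0;0 0 0 -0.147 0 -0.015 0"

```text
time: 9.05
ee_pos: [0.4965, 0.0477, 0.0759]
eef_rot: [0.937, 0.349, 0.002, -0.001]
ft_force: [-0.1, 1.0, -0.4]
width: 0.0002
grip_force: 0.0
```

>>> play_rows --increments "0 0 0 0 0 0.004 0;0 0 0 0 0 0.006 0;0 0 0 0 0 0.008 0;0 0 0 0 0 0.01 0;0 0 0 0 0 0.012 0;0 0 0 0 0 0.013 0;0 0 0 0 0 0.013 0"

```text
time: 9.75
ee_pos: [0.4966, 0.0479, 0.0624]
eef_rot: [0.937, 0.35, 0.0, 0.0]
ft_force: [-0.6, -0.4, 4.8]
width: 0.0004
grip_force: 2.0
```

>>> play_rows --increments "0 0 0 0 0 0.001 0;0 0 0 0 0 0.002 0;0 0 0 0 0 0.002 0"

```text
time: 10.05
ee_pos: [0.4967, 0.0479, 0.062]
eef_rot: [0.937, 0.35, 0.0, -0.001]
ft_force: [-12.6, -1.5, 32.4]
width: 0.0006
grip_force: 16.0
```

>>> play_rows --increments "0 0 0 0 0 -0.02 0;0 0 0 0 0 -0.06 0;0 0 0 0 0 -0.1 0;0 0 0 0 0.03 -0.14 0;0 0 0 0 0.07 -0.17 0;0 0 0 0 0.11 -0.17 0;0 0 0 0 0.15 -0.17 0;0 0 0 0 0.18 -0.17 0"

```text
time: 10.85
ee_pos: [0.6155, -0.0898, 0.2299]
eef_rot: [0.937, 0.35, -0.0, 0.0]
ft_force: [-0.1, 0.2, -0.2]
width: 0.0004
grip_force: 0.0
```

Run:
```python
from h import *
print(read_state()["ee_pos"])
a,b=camera("top")["color"],camera("scene")["color"]
f=lambda i:cv2.resize(i[:,:,::-1],(400,400),interpolation=cv2.INTER_CUBIC)
cv2.imwrite("pics/end.png",np.hstack([f(a[100:205,180:285]),f(b[175:275,235:335])]))
```

```text
[ 0.61547916 -0.08980023  0.22986122]
```

View pics/end.png

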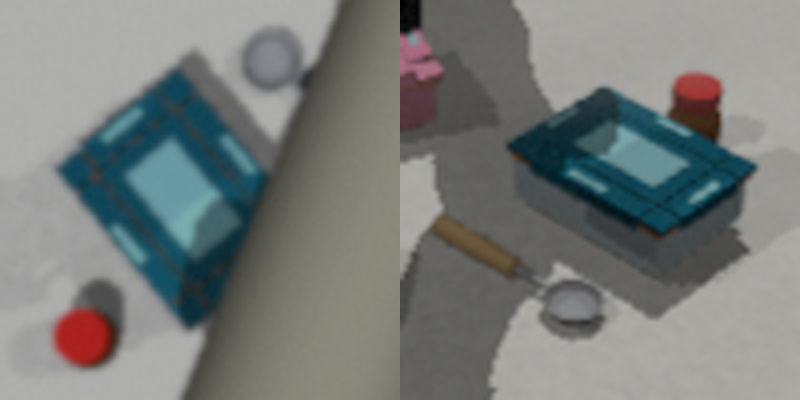

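The picture shows the lid flat, with all four pads level with the corners. The box, jar and spoon are where they were.

```bash
python3 -c "
from bench import *
print(close_job())"
```

```text
the job is handed in; nothing more can be done
None
```

I pressed all four rim sections down flush, with no more than about 32 N at the wrist, took the hand away and handed the job in. The final picture shows a flat lid and the box, jar and spoon in place, but no verdict came back.

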